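Close up the pin stock

ROBOT

A 6-joint arm with a two-finger parallel gripper is mounted at the origin on a cart in front of the work surface, level with it; the furniture and walls round the work are solid. World frame = base frame: x ahead of the robot, y to its left, z up, the work surface at z = 0. Lengths are in mm, angles in rad, forces in N, time in s.
With the tool pointing down it reaches from about 300 to 775 mm from the base axis. Payload 14.6 kg.
Tool frame: the origin (TCP) lies midway between the tips of the shut fingers; the grasp point (between the pads) lies 19 mm behind it; z points along the fingers, y is the line along which they close (so a half turn about z gives the same grasp; the last joint's range is limited). The gripper opens to 94 mm and grips with 3 to 60 N. Pads are 16 mm wide; open, the fingers measure 119 mm over their backs; the gripper's body (75 mm by 177 mm) begins 78 mm behind the grasp point.
Start: joints at [1.081, 0.3, 1.521, -0, 1.321, -0.067], TCP at [225.67, 501.56, 205.446] pointing down, gripper open.
Joint ranges: [-3.03, 3.03], [-0.79, 2.21], [0.23, 2.52], [-1.04, 4.18], [0, 3.07], [-2.55, 2.55]. Speed limits (rad/s): [2.22, 2.22, 2.57, 3.14, 3.14, 3.14].

INTERFACE

Orientations are given as a rotation vector (axis times angle).
In Python, from workcell import * gives the robot as it stands.
- The arm moves only by the tool drive_tool, never from a script. Its argument "series" is a list that holds one entry, the list of rows, each a list of 7 numbers: the shift along the tool's x, y, z in m, then the turn, a rotation vector about the tool's x, y, z in degrees, then the opening, from -1 (shut) to 1 (fully open), so that 0 is half open. In form: [[[dx, dy, dz, ax, ay, az, jaw], ...]]. A call has 1 to 12 rows; each row shifts and turns the commanded pose from where the row before left it, along the tool's axes as they then stand; what a row does not reach is not made up. A row lasts 1/8 s, in which the tool goes at most 62.5 mm and 10.7 degrees, less where a joint would pass 70% of its speed; a pose out of reach is approached as far as the arm can. A call with a gripper value outside its range is refused whole. The fingers move at their own pace and stop on an object; the grip force is fixed at half the most. Time passes only in rows, so rows that do not move let the fingers close. It gives the time, the measured TCP pose, the force, the opening and the grip force at its end, in the units of the state.
- sense(): the state, without advancing time (a new reading comes with each control period).
- get_image(name): name is "scene" or "top" or "wrist"; returns a dict with "img" (420x560x3 uint8, blue, green, red), "range_z" (420x560 float32, mm along the optical axis (not along the pixel's ray), 0 where there is no reading), "vfov" (degrees; the focal length in pixels is half the picture's height over the tangent of half this angle, whatever the lens; pixels are square), "cx", "cy" (the principal point, pixels), "T" (4x4, takes a point from camera to world coordinates); the wrist camera has in their place "tool_from_camera" (4x4, takes a point from camera to tool coordinates, whose origin is the TCP and whose axes are the flange's). Camera axes: x right, y down, z forward; pixel columns grow to the right and rows downward; lengths in mm; the calibration is good to about 2 mm. A picture is of the moment at which its call begins: read the wrist's pose just before it.
- job_done(): hands the job in; it is judged then, once.
Trained networks look in the newest picture that a camera, given by its name, has taken for a name from the list of things; names that differ only in an ending like _2 or _b are one class to them, and where a whole thing is asked for, a point or a joint stands for the part that bears it (a point fixed in the world has none). Each returns a list of dicts, best first, with "p" (0 to 1); they miss things now and then, are a little off and sometimes report something else, mostly with a low value. They report only what shows in the picture. A call takes as long as a camera call. They do not tell look-alikes from the thing itself.
- recognise(camera, name): "bbox" ([centre column, centre row, width, height] in pixels, round what is visible of it).
- silhouettes(camera, name): "pixels" (420x560 bool, what is visible of it) and "bbox" ([centre column, centre row, width, height] in pixels, round what is visible of it).
- place_of(camera, name): "xy" ([column, row] in pixels: a listed point, or the origin of a listed thing).
The state is a dict: "t": time; "joint_pos": joint angles; "dq": joint speeds; "joint_efforts": joint torques, N m; "tool_pos": TCP position; "ee_rot": TCP orientation; "contact_force": force on the tool from outside, world axes, zero at the start; "torque": the same for the moment, N m; "width": finger opening in mm; "grip_force": force on a finger pad.
Only numpy, scipy, OpenCV 4.12 (cv2) and the standard library are available. Lean on these libraries where they do the work, as an engineer would, in place of code of your own. Each camera call takes 0.05 s, during which the arm holds its last target. There are 200 camera calls.

TASK

Cover the pin stock against dust: push every drawer of the small three-drawer cabinet that stands open fully home, and swing the clear lid of the pin case down shut, in any order. Do it all by pushing with the fingertips: grasp nothing, do not lift the case or shove it along the desk, and leave everything else where it lies.

Things in the scene. Friction and masses are not known exactly. Their poses are not given: they have to be found in the camera images.
- plinth: Dark steel base of the pin cabinet, 150 deep x 288 wide x 8 mm, fixed to the desk; origin at the centre of its underside, x points to the back of the cabinet, y along the row of drawers. Three grey drawer modules (136 deep x 90 wide x 78 mm high, their roofs at z = 0.086 m above the desk) stand on it side by side at 94 mm pitch, in any order, and are fixed.
- front_red (a point): Point at the middle of the outer face of the red front (face 86 mm wide, 70 mm high, moves with the drawer); x points into the cabinet (the way to push), z up. A pull lip sticks out 10 mm from the foot of the face (50 mm wide, its top 26 mm below this point); the rest of the face is flat but for a label frame 2 mm proud. This point is about 47 mm above the desk.
- front_blue (a point): Point at the middle of the outer face of the blue front (face 86 mm wide, 70 mm high, moves with the drawer); x points into the cabinet (the way to push), z up. Same build as the red one.
- front_green (a point): Point at the middle of the outer face of the green front (face 86 mm wide, 70 mm high, moves with the drawer); x points into the cabinet (the way to push), z up. Same build as the red one.
- drawer_red (a joint): Value of this drawer's slide, m: 0 = shut, grows as it is out (to 0.09). The drawer slides with about 1.2 N of friction and stays where it is left; it stops hard at 0, with no spring or catch. Starts 35 to 80 mm out.
- drawer_blue (a joint): Value of this drawer's slide, m: 0 = shut, grows as it is out (to 0.09). The drawer slides with about 1.2 N of friction and stays where it is left; it stops hard at 0, with no spring or catch. Starts 35 to 80 mm out.
- drawer_green (a joint): Value of this drawer's slide, m: 0 = shut, grows as it is out (to 0.09). The drawer slides with about 1.2 N of friction and stays where it is left; it stops hard at 0, with no spring or catch. Starts shut.
- pin_kit: Loose flat pin case, dark grey with a clear lid, 62 deep x 130 wide x 27 mm high when shut, about 0.7 kg, stands on the desk; origin at the centre of its underside, x points to its back, where the lid is hinged (hinge line along y at x = +33 mm, 25 mm above the desk), the lid's lip is at its front.
- lid_edge (a point): Middle of the lid's free edge on the lid's outer face: 64 mm from the hinge line. The lid is 130 mm wide and 2 mm thick; a lip 24 mm wide stands on 4 mm beyond this edge.
- pin_kit_lid (a joint): Lid angle, rad: 0 = shut flat, pi/2 = upright, largest 1.92 (leaning back). Starts 1.55 to 1.85. The hinge is stiff (0.025 N m), so the 40 g lid stays at whatever angle it is left and must be swung all the way down; no catch.
- cylinder_brass: Brass lock cylinder, 17x64x38 mm, loose, bystander. Origin at its underside, as for all bystanders.
- padlock: Brass padlock, 18x42x69 mm, standing, loose, bystander.
- pin_block: Drilled steel block, 42x62x30 mm with its pins, loose, bystander.
- driver_orange: Screwdriver with orange handle, 27x186x25 mm, loose, bystander.
- oil_bottle: Small tan bottle with a red spout, 33x33x98 mm, loose, bystander.
- lock_spray: Blue spray can with black cap, 35x35x116 mm, loose, bystander.
- stapler: Black stapler, 30x120x39 mm, loose, bystander.
- tape_left: Roll of tan tape, 100x98x25 mm, loose, bystander.
- mug: White mug, 92x127x95 mm, loose, bystander.
Not all that is in view belongs to the job. Of the things that look like the pin_kit, the largest one is meant.

How it is judged:
By the outcome, as a careful person would: the job done as asked, in the order asked, and still so for the second after the job is handed in, with the robot touching nothing.
It also fails if it takes over 48 s, if anything falls off the work surface, if the arm or the gripper's body presses on something with over 40 N, if the wrist force passes 120 N, or if a joint passes its speed limit or range.

## Working session

There is one attempt and no reset: what is moved stays moved. The work goes in short steps, Python scripts to look and compute and a tool call to move; the robot and the scene stay as the last step left them, time stands still between calls to the robot, and variables do not carry over. Pictures are saved under pics/ and viewed, at most 10 in all, crops included, and the job is handed in when it is done.

Besides the shell and the picture viewer there is one more tool, called after "Request:" as name([rows], argument=value, ...), one row to a line, values as JSON. drive_tool: Moves the arm, as the interface text tells. Its arguments: {"type":"object","properties":{"series":{"type":"array"}},"required":["series"]}

```bash
mkdir -p pics
cat > h.py <<'E'
from workcell import *
import numpy as np, cv2
from scipy.spatial.transform import Rotation as R
def cam(n):
    s=sense(); c=get_image(n)
    if 'T' not in c:
        W=np.eye(4); W[:3,:3]=R.from_rotvec(s['ee_rot']).as_matrix(); W[:3,3]=s['tool_pos']; c['T']=W@np.array(c['tool_from_camera'])
    return c
def cloud(c):
    h,w=c['range_z'].shape; f=h/2/np.tan(np.radians(c['vfov'])/2)
    v,u=np.mgrid[:h,:w]; z=c['range_z']
    P=np.stack([(u-c['cx'])/f*z,(v-c['cy'])/f*z,z,np.ones_like(z)],-1)@np.array(c['T']).T
    P=P[...,:3]; P[z==0]=np.nan; return P
E
python3 - <<'E'
from h import *
s=sense(); print(s)
for n in ['top','scene']:
    c=cam(n); cv2.imwrite(f'pics/{n}0.png',c['img']); P=cloud(c); np.save(n+'.npy',P)
    for k in ['plinth','front_red','front_blue','front_green','pin_kit','lid_edge']:
        for d in place_of(n,k)[:3]:
            x,y=[int(round(a)) for a in d['xy']]
            print(n,k,round(d['p'],2),x,y,P[min(y,419),min(x,559)].round())
E
```

```text
{'t': 0.0, 'joint_pos': array([ 1.08139578e+00,  3.00471648e-01,  1.52158251e+00, -1.29933194e-05,
        1.32065322e+00, -6.66224328e-02]), 'dq': array([ 0.00034867,  0.00067264,  0.00010072, -0.00022895, -0.00159287,
        0.00130982]), 'joint_efforts': array([-6.93408697e-05, -5.31815815e+01, -3.52742743e+01,  7.08748936e-02,
        2.43919948e-02, -8.90864521e-05]), 'tool_pos': array([225.56115587, 501.34390868, 204.88541247]), 'ee_rot': array([-6.59096746e-01, -3.07137542e+00,  1.68903302e-03]), 'contact_force': array([1.06533951, 0.88212021, 0.80261608]), 'torque': array([0.03664544, 0.01638259, 0.00642746]), 'grip_force': 0.0, 'width': 93.70366466852379}
top front_red 0.93 248 198 [543.  37.  74.]
top front_red 0.49 262 257 [360. -19.   2.]
top front_blue 0.92 276 199 [556. -54.  31.]
top front_blue 0.54 246 197 [545.  43.  79.]
top front_blue 0.36 409 242 [ 437. -506.   19.]
top front_green 0.75 219 180 [600. 138.  70.]
top front_green 0.17 153 194 [557. 374.  -1.]
top pin_kit 0.97 325 228 [ 472. -226.    0.]
top pin_kit 0.86 326 190 [ 603. -224.   11.]
top pin_kit 0.81 369 194 [ 595. -371.   18.]
top lid_edge 0.9 327 196 [ 581. -228.   14.]
top lid_edge 0.71 323 216 [ 494. -209.   91.]
top lid_edge 0.61 359 197 [ 584. -337.   14.]
scene plinth 0.4 239 174 [604. 142.  45.]
scene front_red 0.64 246 193 [545.  63.  33.]
scene front_blue 0.96 278 199 [556. -54.  54.]
scene front_green 0.6 239 173 [602. 141.  50.]
scene pin_kit 0.84 375 246 [ 577. -361.   18.]
scene pin_kit 0.77 311 255 [ 443. -245.   21.]
scene pin_kit 0.75 332 224 [ 514. -260.   85.]
scene lid_edge 0.71 313 218 [ 499. -211.   91.]
scene lid_edge 0.56 367 241 [ 584. -334.   16.]
```

Run:
```python
import cv2
a=cv2.imread('pics/top0.png')[130:290,130:450]; b=cv2.imread('pics/scene0.png')[120:300,180:440]
cv2.imwrite('pics/topc.png',cv2.resize(a,None,fx=2.5,fy=2.5,interpolation=3)); cv2.imwrite('pics/scc.png',cv2.resize(b,None,fx=3,fy=3,interpolation=3))
```

```text
(no output)
```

View pics/topc.png

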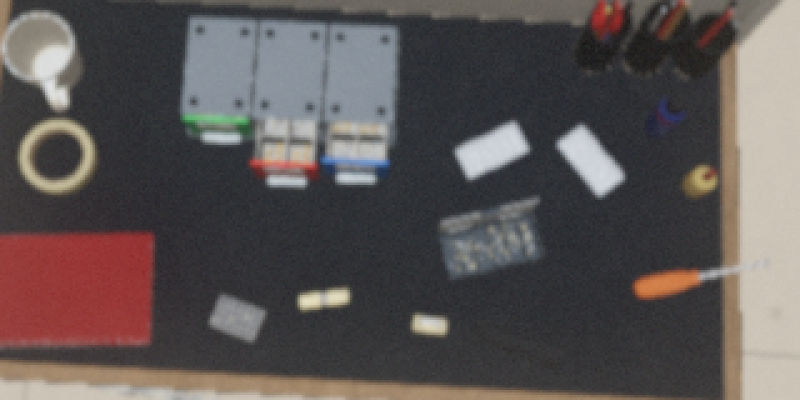

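View pics/scc.png

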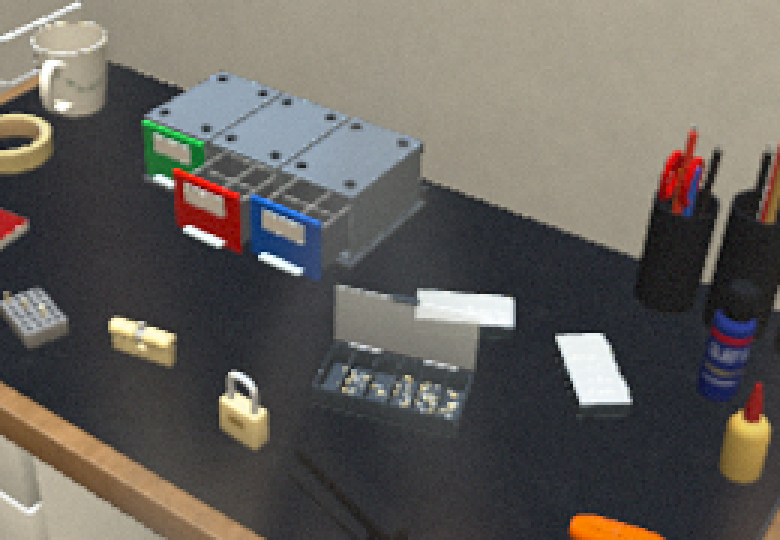

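The open clear-lidded case at top (325,228) is the pin case. The look-alikes are two smaller shut boxes with white lids, at (326,190) and (369,194). The drawers left to right are green (shut), red (open) and blue (open).

Run:
```python
from h import *
for n in ['top','scene']:
    P=np.load(n+'.npy'); im=cv2.imread(f'pics/{n}0.png').astype(int)
    X,Y,Z=P[...,0],P[...,1],P[...,2]
    m=(abs(Z-86)<6)&(X>570)&(X<850)&(Y>-150)&(Y<230)
    r=cv2.minAreaRect(P[m][:,:2].astype(np.float32)); print(n,'roof',m.sum(),r,cv2.boxPoints(r).round().tolist(), np.median(Z[m]))
    b,g,rr=im[...,0],im[...,1],im[...,2]
    for k,mm in [('red',(rr>g+60)&(rr>b+60)),('blue',(b>rr+50)&(b>g+25))]:
        q=mm&(X>480)&(X<640)&(Y>-130)&(Y<130)&(Z>15)
        Q=P[q]; print(k,len(Q),np.percentile(Q,[3,25,50,75,97],axis=0).round().tolist())
        A=np.polyfit(Q[:,1],Q[:,0],1); print(A)
    c={'pixels':None}
    S=silhouettes(n,'pin_kit')
    for s in S[:3]: print('sil',s['p'],s['bbox'])
    m=(X>400)&(X<560)&(Y>-330)&(Y<-150)&(Z>8)&(Z<130)
    Q=P[m]; print('kit',len(Q)); 
    lo=Q[Z[m]<32]; r=cv2.minAreaRect(lo[:,:2].astype(np.float32)); print('low',r,cv2.boxPoints(r).round().tolist())
    hi=Q[Z[m]>45]; 
    if len(hi)>10: r=cv2.minAreaRect(hi[:,:2].astype(np.float32)); print('hi',len(hi),r,cv2.boxPoints(r).round().tolist(),np.percentile(hi[:,2],[5,50,98]),np.linalg.lstsq(np.c_[hi[:,1:],np.ones(len(hi))],hi[:,0],rcond=None)[0])
    for k in ['stapler','padlock','cylinder_brass','pin_block','driver_orange','oil_bottle']:
        for d in place_of(n,k)[:1]:
            x,y=[int(round(a)) for a in d['xy']]
            print(n,k,round(d['p'],2),x,y,P[min(y,419),min(x,559)].round())
```

```text
top roof 3142 ((702.6453247070312, 37.80003356933594), (201.79190063476562, 373.246826171875), 0.3363959491252899) [[601.0, 224.0], [603.0, -149.0], [805.0, -148.0], [802.0, 225.0]] 84.55557227367422
red 68 [[545.0, 14.0, 18.0], [547.0, 27.0, 68.0], [549.0, 52.0, 78.0], [551.0, 79.0, 81.0], [568.0, 93.0, 86.0]]
[-2.54047368e-02  5.52235856e+02]
blue 66 [[555.0, -78.0, 20.0], [556.0, -67.0, 74.0], [558.0, -40.0, 78.0], [560.0, -12.0, 81.0], [578.0, 1.0, 84.0]]
[2.80759395e-02 5.60983229e+02]
sil 0.73 [324.1, 191.8, 29.1, 21.0]
sil 0.7 [328.1, 226.4, 42.0, 28.0]
sil 0.62 [367.0, 193.8, 26.7, 24.2]
kit 373
low ((499.41162109375, -217.32501220703125), (129.63021850585938, 130.02395629882812), 17.464570999145508) [[418.0, -175.0], [457.0, -299.0], [581.0, -260.0], [542.0, -136.0]]
hi 115 ((497.898193359375, -219.01841735839844), (6.985088348388672, 129.6542205810547), 16.7172794342041) [[476.0, -158.0], [513.0, -282.0], [520.0, -280.0], [483.0, -156.0]] [47.73773857 74.44260891 91.39249333] [-3.04995386e-01 -3.57067869e-03  4.32655739e+02]
top stapler 0.81 338 267 [ 339. -270.   36.]
top 
[... 882 characters left out ...]
494140625), (71.64515686035156, 130.06468200683594), 17.154308319091797) [[416.0, -174.0], [454.0, -298.0], [522.0, -277.0], [484.0, -153.0]]
hi 642 ((497.3929443359375, -216.4027099609375), (11.38976001739502, 130.3773956298828), 16.524368286132812) [[473.0, -156.0], [510.0, -281.0], [521.0, -277.0], [484.0, -152.0]] [47.35748541 67.63172788 90.91027546] [-3.04466030e-01 -1.61895673e-02  4.34238047e+02]
scene stapler 0.8 295 291 [ 331. -273.    5.]
scene padlock 0.74 261 263 [ 346. -157.   17.]
scene cylinder_brass 0.56 227 236 [379.  -9.   9.]
scene pin_block 0.82 190 230 [329.  84.  18.]
scene driver_orange 0.66 408 314 [ 432. -513.   -1.]
scene oil_bottle 0.63 311 256 [ 443. -245.   17.]
```

Request:
drive_tool([
  [[0,0,0,0,0,-7.6,-1],[0,0,0,0,0,-7.6,-1],[0,0,0,0,0,-7.7,-1],[-0.032,-0.05,0,0,0,0,-1],[-0.032,-0.05,0,0,0,0,-1],[-0.032,-0.05,0,0,0,0,-1],[-0.032,-0.05,0,0,0,0,-1],[-0.032,-0.05,0,0,0,0,-1],[-0.032,-0.05,0,0,0,0,-1],[-0.032,-0.05,0,0,0,0,-1],[-0.032,-0.05,0,0,0,0,-1],[-0.032,-0.048,0,0,0,0,-1]],
])

```text
t: 2.9
tool_pos: [504.0, 45.1, 205.7]
ee_rot: [0.037, 3.141, 0.0]
contact_force: [-0.1, -0.3, 0.4]
width: 0.4
grip_force: 0.0
```

Request:
drive_tool([
  [[0,0.008,0.05,0,0,0,-1],[0,0,0.05,0,0,0,-1],[0,0,0.055,0,0,0,-1],[-0.02,0,0,0,0,0,-1],[-0.008,0,0,0,0,0,-1],[-0.008,0,0,0,0,0,-1],[-0.008,0,0,0,0,0,-1],[-0.008,0,0,0,0,0,-1],[-0.008,0,0,0,0,0,-1],[-0.008,0,0,0,0,0,-1],[-0.008,0,0,0,0,0,-1],[-0.004,0,0,0,0,0,-1]],
])

```text
t: 4.4
tool_pos: [583.8, 53.1, 50.4]
ee_rot: [-0.036, -3.141, 0.0]
contact_force: [-0.3, 0.6, 1.3]
width: 0.6
grip_force: 0.6
```

Request:
drive_tool([
  [[-0.003,0,0,0,0,0,-1],[-0.003,0,0,0,0,0,-1],[-0.002,0,0,0,0,0,-1]],
])

```text
t: 4.78
tool_pos: [591.5, 53.0, 50.4]
ee_rot: [-0.036, -3.141, 0.0]
contact_force: [-1.4, 1.1, -0.2]
width: 0.5
grip_force: 0.6
```

Run:
```python
from h import *
c=cam('scene'); cv2.imwrite('pics/s1.png',cv2.resize(c['img'][120:260,180:380],None,fx=4,fy=4,interpolation=3)); P=cloud(c);im=c['img'].astype(int)
X,Y,Z=P[...,0],P[...,1],P[...,2];b,g,rr=im[...,0],im[...,1],im[...,2]
for k,mm in [('red',(rr>g+60)&(rr>b+60)),('blue',(b>rr+50)&(b>g+25)),('green',(g>rr+50)&(g>b+40))]:
    Q=P[mm&(X>480)&(X<660)&(Y>-130)&(Y<230)&(Z>15)]; print(k,len(Q),np.median(Q,axis=0).round(1),np.polyfit(Q[:,1],Q[:,0],1))
print(sense()['tool_pos'],sense()['contact_force'])
```

```text
red 174 [599.3  54.5  49.8] [-2.08804202e-02  6.02037428e+02]
blue 327 [556.2 -43.1  44.9] [5.82806861e-02 5.59792630e+02]
green 255 [602.3 144.1  45.3] [2.20962829e-02 6.00215596e+02]
[591.63112114  52.96368001  50.42973817] [0.11904458 0.69785959 0.0153056 ]
```

View pics/s1.png

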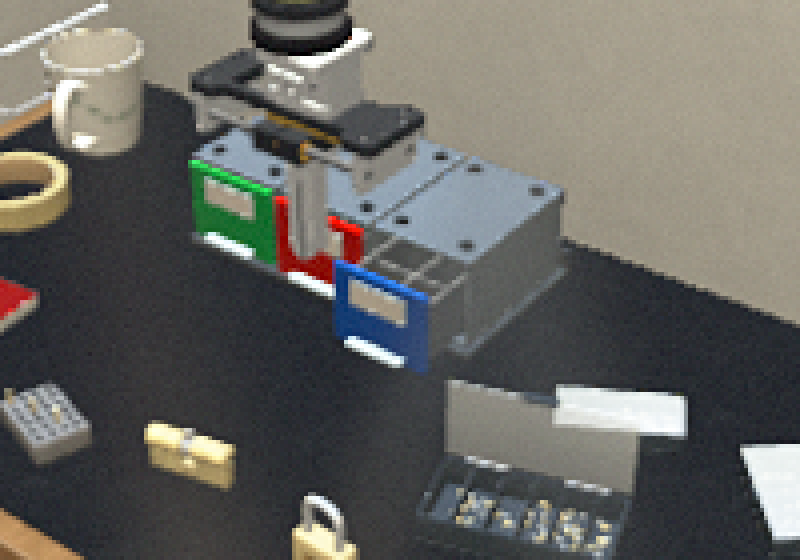

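The red drawer is almost shut, with its front at about (310,245) in the crop, and the blue one is still out. I'll keep pushing red in small steps until it meets the stop.

Request:
drive_tool([
  [[-0.001,0,0,0,0,0,-1],[-0.001,0,0,0,0,0,-1]],
])

```text
t: 5.08
tool_pos: [593.4, 53.0, 50.4]
ee_rot: [-0.036, -3.141, 0.0]
contact_force: [-1.0, 0.8, -0.1]
width: 0.6
grip_force: 0.6
```

Request:
drive_tool([
  [[-0.001,0,0,0,0,0,-1],[-0.001,0,0,0,0,0,-1]],
])

```text
t: 5.32
tool_pos: [594.8, 52.9, 50.4]
ee_rot: [-0.036, -3.14, 0.0]
contact_force: [-10.8, 0.8, 6.1]
width: 0.3
grip_force: 5.4
```

Request:
drive_tool([
  [[0.03,0,0,0,0,0,-1],[0.05,0,0,0,0,0,-1],[0,-0.047,0,0,0,0,-1],[0,-0.047,0,0,0,0,-1],[-0.015,0,0,0,0,0,-1],[-0.01,0,0,0,0,0,-1],[-0.008,0,0,0,0,0,-1],[-0.008,0,0,0,0,0,-1],[-0.008,0,0,0,0,0,-1],[-0.008,0,0,0,0,0,-1],[-0.008,0,0,0,0,0,-1],[-0.008,0,0,0,0,0,-1]],
])

```text
t: 6.82
tool_pos: [586.7, -40.9, 50.4]
ee_rot: [-0.036, -3.141, 0.0]
contact_force: [-1.8, 0.8, 0.1]
width: 0.6
grip_force: 0.7
```

Request:
drive_tool([
  [[-0.003,0,0,0,0,0,-1],[-0.001,0,0,0,0,0,-1],[-0.001,0,0,0,0,0,-1]],
])

```text
t: 7.2
tool_pos: [591.1, -41.0, 50.4]
ee_rot: [-0.036, -3.141, 0.0]
contact_force: [-1.0, 1.0, -0.9]
width: 0.5
grip_force: 0.6
```

Request:
drive_tool([
  [[-0.001,0,0,0,0,0,-1],[-0.001,0,0,0,0,0,-1]],
])

```text
t: 7.45
tool_pos: [593.2, -41.1, 50.4]
ee_rot: [-0.036, -3.141, -0.0]
contact_force: [-1.9, 1.0, -0.1]
width: 0.9
grip_force: 0.6
```

Request:
drive_tool([
  [[-0.001,0,0,0,0,0,-1],[-0.001,0,0,0,0,0,-1]],
])

```text
t: 7.7
tool_pos: [595.2, -41.1, 50.4]
ee_rot: [-0.036, -3.141, -0.0]
contact_force: [-6.3, 1.5, 2.2]
width: 0.1
grip_force: 3.3
```

Request:
drive_tool([
  [[-0.001,0,0,0,0,0,-1],[0.02,0,0,0,0,0,-1],[0.03,0,-0.03,0,0,0,-1],[0,0,-0.05,0,0,0,-1],[0,-0.02,-0.05,0,0,0,-1],[0,-0.05,0,0,0,0,-1],[0.01,-0.05,0,0,0,0,-1],[0.01,-0.05,0,0,0,0,-1],[0,0,0,0,0,-9,-1],[0,0,0,0,0,-9,-1]],
])

```text
t: 8.95
tool_pos: [522.3, -210.4, 180.6]
ee_rot: [-0.461, 3.107, -0.001]
contact_force: [0.7, 0.6, 0.8]
width: 0.3
grip_force: 0.0
```

Run:
```python
from h import *
s=sense();print(s['tool_pos'],R.from_rotvec(s['ee_rot']).as_matrix().round(3).tolist(),s['joint_pos'].round(2))
c=cam('scene');P=cloud(c);im=c['img'].astype(int)
X,Y,Z=P[...,0],P[...,1],P[...,2];b,g,rr=im[...,0],im[...,1],im[...,2]
for k,mm in [('red',(rr>g+60)&(rr>b+60)),('blue',(b>rr+50)&(b>g+25)),('green',(g>rr+50)&(g>b+40))]:
    Q=P[mm&(X>480)&(X<660)&(Y>-130)&(Y<230)&(Z>15)]; print(k,len(Q),np.median(Q,axis=0).round(1))
c=cam('wrist'); P=cloud(c); a=c['img']
cv2.imwrite('pics/w1.png',np.vstack([a])); 
X,Y,Z=P[...,0],P[...,1],P[...,2]
m=(X>400)&(X<560)&(Y>-330)&(Y<-130)&(Z>50)&(Z<100); hi=P[m]
if len(hi): print(len(hi),cv2.minAreaRect(hi[:,:2].astype(np.float32)),np.percentile(hi[:,2],[5,50,98]),np.median(hi,0))
t=hi[hi[:,2]>82]; print('edge',np.median(t,0),len(t), np.polyfit(t[:,1],t[:,0],1) if len(t)>5 else 0)
```

```text
[ 522.2536882  -210.39488357  180.61869448] [[-0.957, -0.291, 0.001], [-0.291, 0.957, -0.0], [-0.0, -0.001, -1.0]] [-0.45  0.35  1.52 -0.    1.28 -2.31]
red 283 [602.9  53.1  44.8]
blue 306 [603.1 -41.1  44.8]
green 252 [602.2 143.3  45. ]
1033 ((499.0393981933594, -217.82395935058594), (6.508824825286865, 129.3927001953125), 16.618026733398438) [54.48037474 82.63941031 93.10485637] [ 498.81576682 -217.16148373   82.63941031]
edge [ 498.45709441 -216.47969952   88.56522782] 534 [-3.02179978e-01  4.34483270e+02]
```

View pics/w1.png

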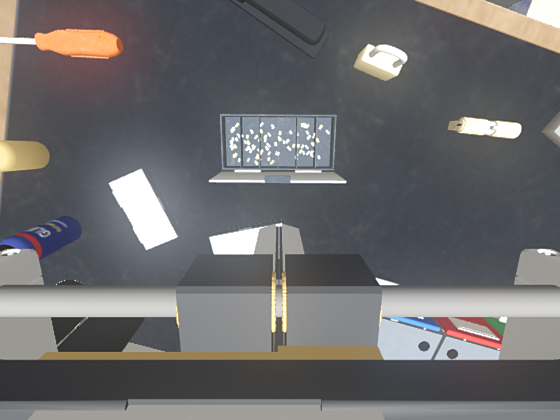

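Request:
drive_tool([
  [[0,0,0.035,0,0,0,-1],[0,0,0.035,0,0,0,-1],[0,0,0.035,0,0,0,-1],[0.008,0,0,0,0,0,-1],[0.006,0,0,0,0,0,-1],[0.0065,0,0.0006,0,0,0,-1],[0.0065,0,0.0006,0,0,0,-1],[0.006,0,0.0022,0,0,0,-1],[0.006,0,0.0022,0,0,0,-1],[0.0054,0,0.0038,0,0,0,-1],[0.0054,0,0.0038,0,0,0,-1]],
])

```text
t: 10.42
tool_pos: [474.3, -223.9, 61.9]
ee_rot: [0.456, -3.108, -0.0]
contact_force: [1.6, 0.4, 0.1]
width: 0.6
grip_force: 0.6
```

Run:
```python
from h import *
print(sense()['tool_pos'],sense()['contact_force'])
c=cam('scene'); cv2.imwrite('pics/s2.png',cv2.resize(c['img'][160:300,240:440],None,fx=4,fy=4,interpolation=3))
```

```text
[ 474.26126335 -223.88156808   61.92583623] [1.63185982 0.38282731 0.12166427]
```

View pics/s2.png

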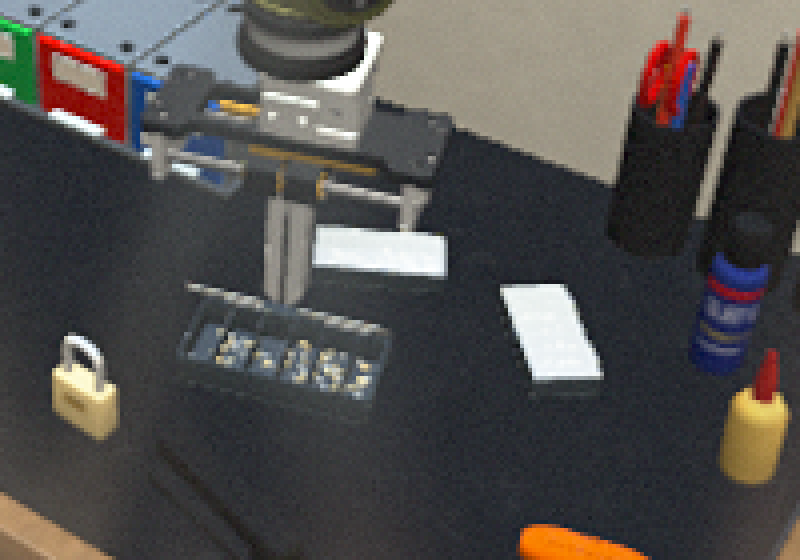

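The lid is about halfway down, with its edge seen end-on at (190–385, 285–330). The case has not moved. I'll carry on along the arc.

Request:
drive_tool([
  [[0.0042,0,0.005,0,0,0,-1],[0.0042,0,0.005,0,0,0,-1],[0.0027,0,0.0059,0,0,0,-1],[0.0027,0,0.0059,0,0,0,-1],[0.001,0,0.0042,0,0,0,-1],[0,0,0.0042,0,0,0,-1],[0,0,0.002,0,0,0,-1],[0,0,0.001,0,0,0,-1]],
])

```text
t: 11.48
tool_pos: [460.4, -228.0, 28.9]
ee_rot: [0.456, -3.108, -0.0]
contact_force: [0.2, 0.3, 0.3]
width: 0.5
grip_force: 0.2
```

Request:
drive_tool([
  [[0,0,0.001,0,0,0,-1],[0,0,0.001,0,0,0,-1]],
])

```text
t: 11.72
tool_pos: [460.5, -228.1, 27.1]
ee_rot: [-0.456, 3.108, -0.0]
contact_force: [0.0, 0.2, 3.2]
width: 0.0
grip_force: 1.2
```

Request:
drive_tool([
  [[0,0,0.0005,0,0,0,-1],[0,0,0.0005,0,0,0,-1]],
])

```text
t: 11.98
tool_pos: [460.6, -228.1, 26.8]
ee_rot: [-0.456, 3.108, -0.0]
contact_force: [-5.9, 2.7, 14.4]
width: 0.5
grip_force: 7.4
```

Force rises at z = 27 mm, which is the shut height, so the lid is down. I'll lift straight up and check.

Request:
drive_tool([
  [[0,0,-0.01,0,0,0,-1],[0,0,-0.05,0,0,0,-1],[0,0,-0.06,0,0,0,-1],[0,0,-0.05,0,0,0,-1],[0.04,0,0,0,0,0,-1],[0,0,0,0,0,0,-1]],
])

```text
t: 12.72
tool_pos: [421.0, -239.9, 197.0]
ee_rot: [-0.453, 3.108, -0.002]
contact_force: [0.5, 1.3, 0.4]
width: 0.8
grip_force: 0.0
```

Run:
```python
from h import *
print(sense()['tool_pos'],sense()['contact_force'])
c=cam('scene');P=cloud(c);im=c['img'].astype(int)
cv2.imwrite('pics/s3.png',cv2.resize(c['img'][120:300,200:440],None,fx=3,fy=3,interpolation=3))
X,Y,Z=P[...,0],P[...,1],P[...,2];b,g,rr=im[...,0],im[...,1],im[...,2]
for k,mm in [('red',(rr>g+60)&(rr>b+60)),('blue',(b>rr+50)&(b>g+25)),('green',(g>rr+50)&(g>b+40))]:
    Q=P[mm&(X>480)&(X<660)&(Y>-130)&(Y<230)&(Z>15)]; print(k,len(Q),np.median(Q,axis=0).round(1))
m=(X>400)&(X<560)&(Y>-330)&(Y<-150)&(Z>8)&(Z<60);Q=P[m]
r=cv2.minAreaRect(Q[:,:2].astype(np.float32)); print(r,cv2.boxPoints(r).round().tolist(),np.percentile(Q[:,2],[5,50,80,95,99]))
```

```text
[ 421.00725661 -239.9453889   197.01595005] [0.4530605  1.2900594  0.35256296]
red 284 [602.9  51.1  45.9]
blue 293 [603.2 -40.2  44.8]
green 256 [602.2 145.   44.2]
((496.24371337890625, -217.4967041015625), (134.74977111816406, 130.127197265625), 16.54000473022461) [[413.0, -174.0], [450.0, -299.0], [579.0, -261.0], [542.0, -136.0]] [11.12397572 25.89512675 27.20049277 28.16814881 28.98159198]
```

View pics/s3.png

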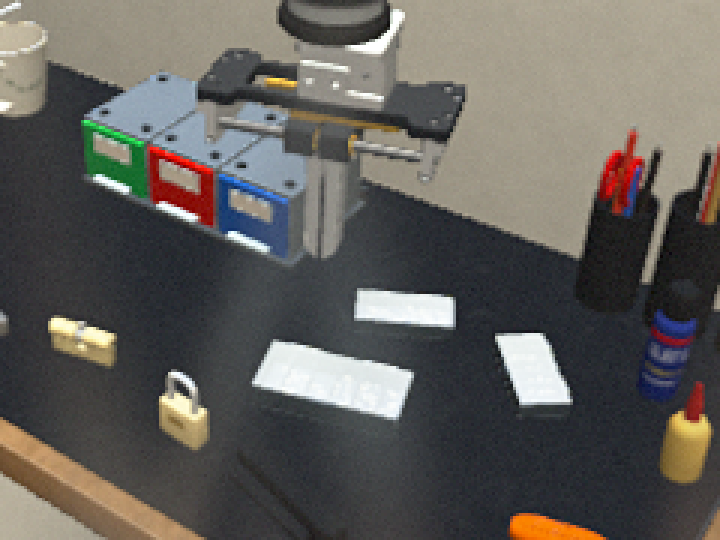

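The lid lies flat (top at 27 mm, crop position (333,380)), and all three fronts are in line at (115,160), (182,180) and (262,215). The arm is clear.

```bash
python3 -c "
from workcell import *
print(job_done())"
```

```text
the job is handed in; nothing more can be done
None
```

I pushed the red and blue drawers fully home (green was already shut), swung the pin case lid down flat, and handed the job in at about 13 s with the arm clear; I saw nothing else disturbed.

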